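Clamp the sample jar in the shaker

TASK

Secure the jar standing in the shaker, pushing only: with the fingers push the orange clamp strap round over the jar's lid until it meets its stop, and only then push the red cam lever all the way down so that the pad presses on the lid. Do not lift or shift the jar, leave the other jars, the bottle and the cup where they stand, and move clear at the end.

Things in the scene. Friction and masses are not known exactly. Their poses are not given: they have to be found in the camera images.
- shaker: Fixed grey shaker, 250 (x) x 300 (y) mm, deck top 50 mm above table. Origin: centre of its underside, on the table; z up, x roughly away from the robot, y to its left. In its frame: jar nest (black ring, outer radius 45, rim 72 mm up) at x 0, y -20; blue clamp column 46 x 40 mm at x 0, y 70, top 118 mm up; blue stop post 14 x 20 mm at x 21, y -71, top 178 mm up, beyond the closed strap.
- strap_hinge (a point): Point on the strap's vertical swing axis, 169 mm above the table (mid-thickness of the strap with the lever up). It is at x 0, y +70 mm in the shaker's frame and does not move.
- strap_end (a point): On the strap's centre line, mid-thickness, 125 mm from the swing axis. The orange strap is a level rigid bar, 150 mm from axis to free end, 24 mm wide, 12 mm thick, underside 163 mm above the table with the lever up. Round the axis a boss 32 mm across, its steel cap 182 mm above the table. The rubber pad hangs under the strap 90 mm from the axis.
- strap (a joint): Swing angle of the strap about its vertical axis, rad. 0: it points along the shaker's -x (parked, toward the robot); grows counter-clockwise seen from above; 1.571: at its stop, pointing along the shaker's -y, across the jar's lid. Turns stiffly (about 1.3 N at 115 mm from the axis), stays where it is left.
- pad: Black rubber pad under the strap, 28 mm across, 10 mm high, sprung (gives up to 6 mm, 2.5 N per mm). Origin: centre of its lower face, 148 mm above the table with the lever up, so 3 mm above the lid's height. Pushing the lever down lowers strap and pad by 5 mm in all, so that the pad presses on the lid with about 5 N.
- lever (a joint): Angle of the red cam lever, rad. 0: raised, pointing outward along the shaker's +y and 55 deg above level. Grows as the lever is pushed down; 0.960: fully down, level, at its stop. Moves stiffly (about 5 N square to the lever at 65 mm from its axis), stays where it is left.
- lever_hinge (a point): Point on the lever's level axis, which runs along the shaker's x: at x 0, y +102 mm in the shaker's frame, 105 mm above the table. It does not move.
- lever_pad (a point): Point to push on the lever: middle of the red grip's upper face, 65 mm along the lever from its axis and 6 mm above the lever's centre line. The red grip is 30 mm wide (along the shaker's x), 12 mm thick and runs from 38 to 84 mm from the axis.
- jar: White sample jar with green lid, 72 mm across, 90 mm high, 0.2 to 0.4 kg, standing loose in the shaker's nest with 4 mm of play all round. Origin: centre of its underside, 55 mm above the table; z up; lid top 145 mm above the table.
- vial: Bystander: small amber bottle, 34 mm across, 65 mm high, standing on the far right part of the shaker's deck. Origin: centre of its underside.
- tub: Bystander: white jar with green lid on the table, 90 mm across, 110 mm high. Origin: centre of its underside.
- cup: Bystander: open steel cup on the table, 74 mm across, 85 mm high. Origin: centre of its underside.
- redjar: Bystander: small jar with red lid on the table, 60 mm across, 60 mm high. Origin: centre of its underside.

How it is judged:
On the way, in this order (a step that is already met when the one before it is completed fails the run):
1. the strap is swung over the jar to its stop while the lever is still up (value of joint strap above 1.49 rad and value of joint lever below 0.45 rad), for 0.1 s.
2. the cam lever is pushed fully down (value of joint lever above 0.88 rad and value of joint strap above 1.47 rad), for 0.2 s.
At the end, for the whole second after the job is handed in: The strap is within 0.1 rad of its stop across the jar, the lever within 0.08 rad of fully down, the pad presses on the lid with more than 1.5 N, and the jar stands upright (within 0.08 rad), at rest in the nest, within 12 mm of where it was (all of step 2 and contact force between pad and jar above 1.5 N and z of jar in the frame of shaker between 0.05 and 0.06 m and distance of jar from where it was at the start of the episode below 0.012 m and angle between jar's own z axis and vertical below 0.08 rad and linear speed of jar below 0.02 m/s); the robot touches nothing.
It fails at once if the lever is pushed well down before the strap is over the jar (value of joint lever above 0.5 rad and value of joint strap below 1.4 rad).
It fails at once if the jar is lifted or shifted by more than 12 mm, or tipped (distance of jar from where it was at the start of the episode above 0.012 m or angle between jar's own z axis and vertical above 0.2 rad).
It fails at once if a bystander (vial, tub, cup or red jar) is moved more than 20 mm (distance of any of vial, tub, cup, redjar from where it was at the start of the episode above 0.02 m).
It also fails if it takes over 48 s, if anything falls off the work surface, if the arm or the gripper's body presses on something with over 40 N, if the wrist force passes 120 N, or if a joint passes its speed limit or range.

ROBOT

A 6-joint arm with a two-finger parallel gripper is mounted at the origin on the work surface. World frame = base frame: x ahead of the robot, y to its left, z up, the work surface at z = 0. Lengths are in m, angles in rad, forces in N, time in s.
With the tool pointing down it reaches from about 0.275 to 0.75 m from the base axis. Payload 10.2 kg.
Tool frame: the origin (TCP) lies midway between the tips of the shut fingers; the grasp point (between the pads) lies 19 mm behind it; z points along the fingers, y is the line along which they close (so a half turn about z gives the same grasp; the last joint's range is limited). The gripper opens to 88 mm and grips with 3 to 60 N. Pads are 18 mm wide; open, the fingers measure 123 mm over their backs; the gripper's body (75 mm by 187 mm) begins 45 mm behind the grasp point.
Start: joints at [0.944, 0.313, 1.498, -0, 1.331, -0.223], TCP at [0.206, 0.483, 0.239] pointing down, gripper open.
Joint ranges: [-2.94, 2.94], [-0.97, 2.17], [0.19, 2.56], [-1.23, 4.37], [0.02, 3.11], [-2.88, 2.88]. Speed limits (rad/s): [2.39, 2.39, 3.01, 3.14, 3.14, 3.14].

INTERFACE

Orientations are given as [roll, pitch, yaw] about the fixed x, y, z axes, in that order (R = Rz(yaw) Ry(pitch) Rx(roll)).
In Python, from station import * gives the robot as it stands.
- The arm moves only by the shell command python3 -m jog 'ROWS' [FORCE]. ROWS is JSON, a list of rows, each a list of 3 entries, a list of its own where there are three numbers: the shift along the tool's x, y, z in units of 25 mm (1.0 is 25 mm), then the turn about the tool's z in units of 6 degrees (1.0 is 6 degrees), then the opening, from 0 (shut) to 1 (fully open). In form: [[[dx, dy, dz], turn, claw], ...]. A call has 1 to 20 rows; each row is the pose to reach, as a shift and turn from the pose commanded when the call began, along the tool's axes at that moment; what a row does not reach only later rows make up. A row lasts 1/12 s, in which the tool goes at most 41.7 mm and 7.16 degrees, less where a joint would pass 70% of its speed; a pose out of reach is approached as far as the arm can. A call with a gripper value outside its range is refused whole. The fingers move at their own pace and stop on an object; FORCE is the grip in N (left out, the last holds). Time passes only in rows, so rows that repeat a pose let the fingers close. It gives the time, the measured TCP pose, the force, the opening and the grip force at its end, in the units of the state.
- state(): the state, without advancing time (a new reading comes with each control period).
- read_camera(name): name is "side" or "top" or "wrist"; returns a dict with "pixels" (480x640x3 uint8, blue, green, red), "fx", "fy", "cx", "cy" (pixels), "rvec" (rotation vector, rad) and "tvec" (3), from world to camera coordinates, as OpenCV has them; the wrist camera has in their place "tool_from_camera" (4x4, takes a point from camera to tool coordinates, whose origin is the TCP and whose axes are the flange's). Camera axes: x right, y down, z forward; pixel columns grow to the right and rows downward; lengths in m; the calibration is good to about 2 mm. A picture is of the moment at which its call begins: read the wrist's pose just before it. There is no depth.
- hand_in(): hands the job in; it is judged then, once.
The state is a dict: "t": time; "qpos": joint angles; "dq": joint speeds; "joint_efforts": joint torques, N m; "eef_pos": TCP position; "ee_rot": TCP orientation; "force": force on the tool from outside, world axes, zero at the start; "wrist_torque": the same for the moment, N m; "gripper_width": finger opening in m; "grip_force": force on a finger pad.
Only numpy, scipy, OpenCV 4.12 (cv2) and the standard library are available. Lean on these libraries where they do the work, as an engineer would, in place of code of your own. Each camera call takes 0.05 s, during which the arm holds its last target. There are 200 camera calls.

## Working session

There is one attempt and no reset: what is moved stays moved. The work goes in short steps, Python scripts to look and compute and a shell command to move; the robot and the scene stay as the last step left them, time stands still between calls to the robot, and variables do not carry over. Pictures are saved under pics/ and viewed, at most 10 in all, crops included, and the job is handed in when it is done.

```bash
mkdir -p pics; ls; python3 - <<'E'
from station import *
import cv2
s=state();print(s['t'],s['eef_pos'],s['ee_rot'],s['gripper_width'])
for n in("top","side"):
    c=read_camera(n);cv2.imwrite(f'pics/{n}0.png',c['pixels']);print(n,c['fx'],c['cx'],c['cy'],c['rvec'],c['tvec'])
E
```

```text
pics
0.0 [0.20614842 0.48257704 0.23817038] [-3.14036094e+00 -3.06440210e-04  2.73778775e+00] 0.08800254310220472
top 587.6558525648883 329.03690456275893 230.1049513507818 [ 2.15407251 -2.2003339   0.11428095] [-0.03740936  0.61337646  1.42023732]
side 451.9997135366659 330.429669926983 247.26124375054658 [ 2.07049119 -0.53459503  0.31040016] [-0.54321344  0.24705159  0.74304034]
```

View pics/top0.png

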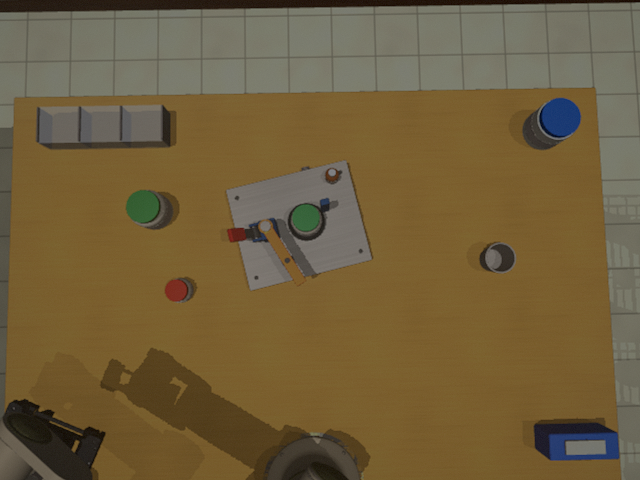

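View pics/side0.png

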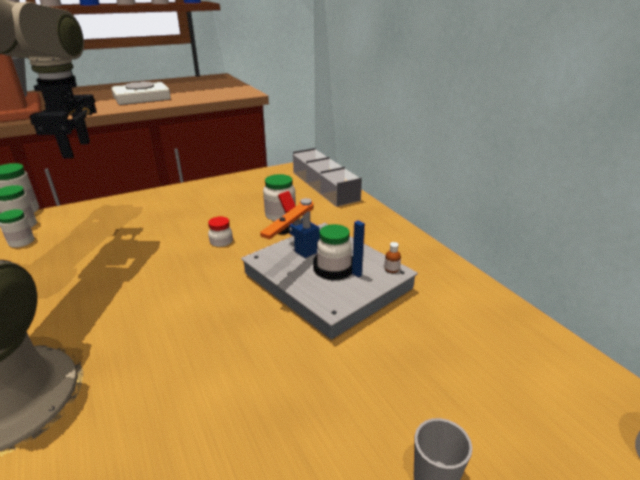

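The top view shows the shaker with deck corners near (227,189), (347,162), (371,260) and (250,290). The lid is at (306,218), the strap runs from its cap at (266,226) to (301,283), and the red lever is at (237,235). The side view confirms that the strap is parked and the lever is up.

```bash
cat > h.py <<'E'
from station import *
import cv2, numpy as np
def ray(c,u,v,z):
    R=cv2.Rodrigues(np.array(c['rvec']))[0];t=np.array(c['tvec']).ravel()
    o=-R.T@t;d=R.T@np.array([(u-c['cx'])/c['fx'],(v-c['cy'])/c['fy'],1]);return o+d*(z-o[2])/d[2]
def cents(img,kind,amin=15):
    h=cv2.cvtColor(img,cv2.COLOR_BGR2HSV)
    lo,hi={'green':((50,90,40),(80,255,255)),'blue':((102,120,30),(125,255,255)),'orange':((7,190,150),(16,255,255)),'red':((174,150,60),(180,255,255)),'red2':((0,190,60),(4,255,255))}[kind]
    n,l,s,c=cv2.connectedComponentsWithStats(cv2.inRange(h,lo,hi))
    return [(tuple(c[i].round(1)),s[i].tolist(),l==i) for i in range(1,n) if s[i][4]>amin]
E
python3 - <<'E'
from h import *
c=read_camera('top');im=c['pixels']
P=[ray(c,*p,.05)[:2] for p in[(227,189),(347,162),(371,260),(250,290)]]
P=np.array(P);print('corners',P.round(4).tolist(),'centre',P.mean(0).round(4))
a,b,cc,d=P # far-left, far-right, near-right, near-left
x=(a+b-cc-d);y=(a+d-b-cc);print('yaw',np.arctan2(x[1],x[0]),np.arctan2(-y[0],y[1]),np.linalg.norm(x)/2,np.linalg.norm(y)/2)
for k in('green','blue','orange','red','red2'):
    for q in cents(im,k):print(k,q[0],q[1],ray(c,*q[0],{'green':.145,'blue':.178,'orange':.169}.get(k,.16)).round(4))
cv2.imwrite('pics/c.png',cv2.resize(im[150:310,130:390],(780,480),interpolation=cv2.INTER_CUBIC))
E
```

```text
corners [[0.7166, 0.1969], [0.7778, -0.098], [0.5357, -0.1502], [0.4698, 0.143]] centre [0.6249 0.0229]
yaw 0.21378360184128453 0.2128478041873428 0.2501578334069948 0.3008838934091094
green (np.float64(142.4), np.float64(206.1)) [127, 191, 32, 32, 826] [0.665  0.3735 0.145 ]
green (np.float64(305.5), np.float64(217.0)) [293, 204, 26, 27, 577] [0.6325 0.0037 0.145 ]
blue (np.float64(559.6), np.float64(117.3)) [540, 98, 41, 39, 1236] [ 0.8437 -0.5758  0.178 ]
blue (np.float64(324.4), np.float64(201.4)) [321, 199, 8, 6, 37] [ 0.6626 -0.0399  0.178 ]
blue (np.float64(582.3), np.float64(445.0)) [548, 432, 71, 28, 1215] [ 0.1238 -0.5822  0.178 ]
red2 (np.float64(232.4), np.float64(235.3)) [228, 229, 14, 12, 64] [0.5928 0.1675 0.16  ]
red2 (np.float64(174.5), np.float64(282.3)) [171, 280, 8, 6, 23] [0.4908 0.2964 0.16  ]
```

View pics/c.png

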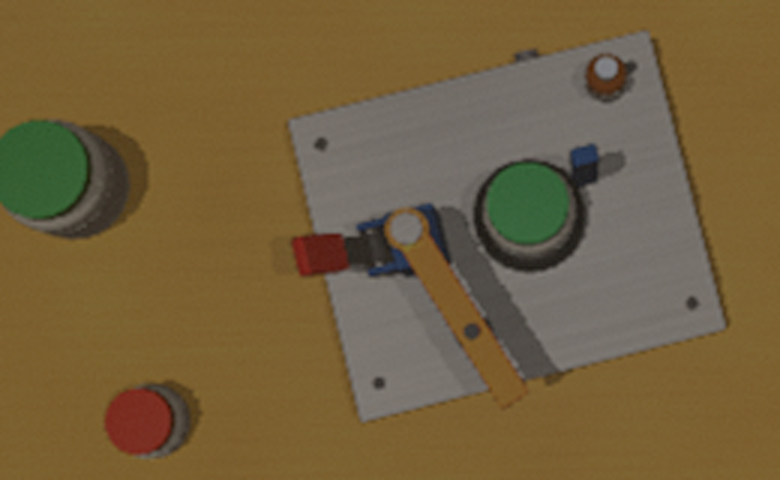

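Shaker pose is about (0.625, 0.023) with yaw 0.213, and the strap is at about 0.33 rad. I'll move behind the strap's end with the tool's x along shaker +y and its y along shaker +x, and shut the fingers.

```bash
python3 -m jog '[[[-3,-2,0],2,0],[[-6,-4,0],4,0],[[-9,-6,0],6,0],[[-12,-8,0],8,0],[[-16.5,-11,0],9.1,0],[[-16.5,-11,0],9.1,0],[[-16.5,-11,0],9.1,0],[[-16.5,-11,0],9.1,0],[[-16.5,-11,0],9.1,0],[[-16.5,-11,0],9.1,0],[[-16.5,-11,0],9.1,0],[[-16.5,-11,0],9.1,0],[[-16.5,-11,0],9.1,0],[[-16.5,-11,0],9.1,0],[[-16.5,-11,0],9.1,0],[[-16.5,-11,0],9.1,0],[[-16.5,-11,0],9.1,0]]'
python3 - <<'E'
from h import *
s=state();print(s['t'],s['eef_pos'],s['ee_rot'],s['gripper_width'],s['force'])
c=read_camera('top');cv2.imwrite('pics/c2.png',cv2.resize(c['pixels'][150:350,130:390],(780,600),interpolation=cv2.INTER_CUBIC))
w=read_camera('wrist');im=w['pixels'];cv2.imwrite('pics/w1.png',im)
E
```

```text
t: 1.57
eef_pos: [0.4771, 0.0689, 0.2389]
ee_rot: [3.141, -0.0, 1.787]
force: [0.2, -0.2, -0.2]
gripper_width: 0.0004
grip_force: 0.0
1.5667 [0.47706989 0.06889553 0.23887171] [ 3.14143203e+00 -4.35020645e-05  1.78659842e+00] 0.00039576805532075103 [ 0.20764758 -0.21936514 -0.15454075]
```

View pics/w1.png

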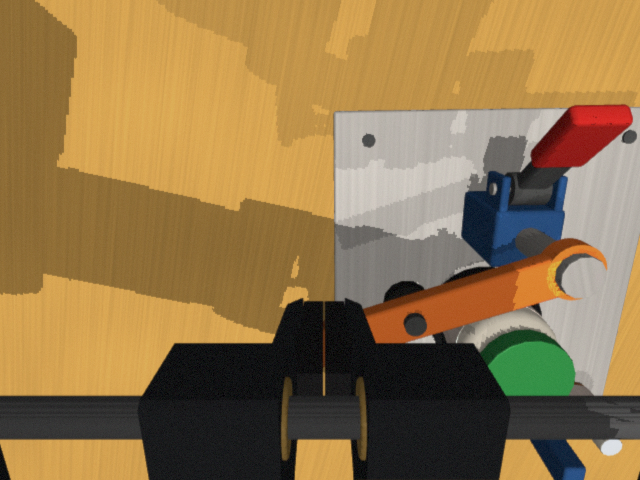

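The wrist view shows the strap's cap at (580,278), its bolt at (415,324), and the lever raised at (585,135). The fingers are behind the strap. I'll get the strap angle and hinge from these points.

```bash
python3 - <<'E'
from h import *
from scipy.spatial.transform import Rotation as Ro
s=state();w=read_camera('wrist');T=np.array(w['tool_from_camera']);R=Ro.from_euler('xyz',s['ee_rot']).as_matrix();p=np.array(s['eef_pos'])
def f(u,v,z):
    d=R@T[:3,:3]@[(u-w['cx'])/w['fx'],(v-w['cy'])/w['fy'],1];o=p+R@T[:3,3];return o+d*(z-o[2])/d[2]
cs,sn=np.cos(.213),np.sin(.213)
for n,u,v,z in(('cap',580,278,.182),('bolt',415,324,.176),('lid',530,368,.145),('corner',335,112,.05),('gripend',632,120,.18)):
    q=f(u,v,z);d=q[:2]-[.625,.0229];print(n,q.round(4),'shaker',(d@[cs,sn]).round(4),(d@[-sn,cs]).round(4))
E
```

```text
cap [0.6078 0.0907 0.182 ] shaker -0.0025 0.0699
bolt [0.5339 0.0436 0.176 ] shaker -0.0846 0.0395
lid [0.6284 0.0128 0.145 ] shaker 0.0012 -0.0106
corner [0.4697 0.1414 0.05  ] shaker -0.1268 0.1487
gripend [0.6011 0.1698 0.18  ] shaker 0.0077 0.1486
```

The strap is at about 0.355 rad. I'll lower behind it and sweep along the arc.

```bash
python3 -m jog '[[[0,-0.35,1.2],0,0],[[0,-0.35,2.4],0,0],[[0,-0.35,3.4],0,0],[[0,-0.35,3.4],0,0],[[-0.5,-0.35,3.4],0,0],[[-0.9,-0.35,3.4],0,0],[[-1.25,-0.35,3.4],0,0],[[-1.65,-0.2,3.4],0,0],[[-2.05,-0.05,3.4],0,0],[[-2.43,0.13,3.4],0,0],[[-2.85,0.4,3.4],0,0],[[-3.25,0.7,3.4],0,0],[[-3.66,1.08,3.4],0,0],[[-3.98,1.5,3.4],0,0],[[-4.28,1.92,3.4],0,0],[[-4.56,2.36,3.4],0,0],[[-4.56,2.36,3.4],0,0]]'
python3 - <<'E'
from h import *
c=read_camera('top');cv2.imwrite('pics/c3.png',cv2.resize(c['pixels'][150:310,130:390],(780,480),interpolation=cv2.INTER_CUBIC))
E
```

```text
t: 3.13
eef_pos: [0.5611, -0.0324, 0.1535]
ee_rot: [3.141, 0.001, 1.784]
force: [-0.5, 0.1, -1.3]
gripper_width: 0.0007
grip_force: 0.0
```

View pics/c3.png

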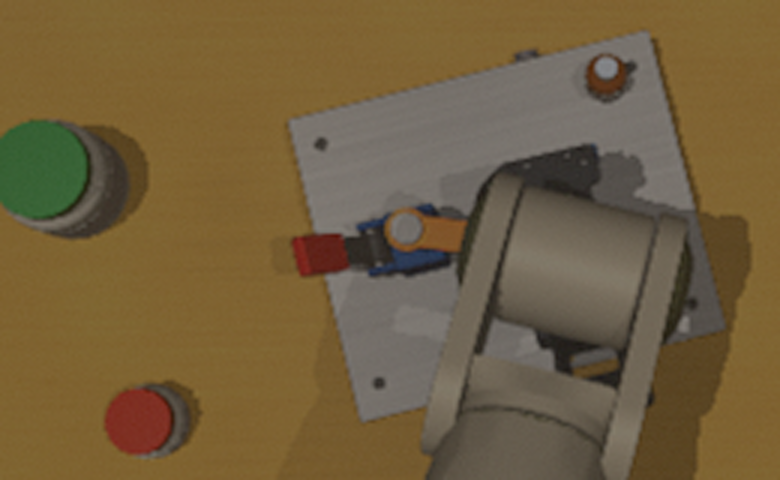

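The strap follows, at about 1.27 rad, with the jar and vial untouched. I'll continue to the stop in small steps.

```bash
python3 -m jog '[[[-0.2,0.5,0],0,0],[[-0.36,0.98,0],0,0],[[-0.42,1.2,0],0,0],[[-0.48,1.48,0],0,0],[[-0.5,1.6,0],0,0],[[-0.5,1.7,0],0,0],[[-0.5,1.75,0],0,0],[[-0.5,1.75,0],0,0]]'
```

```text
t: 3.85
eef_pos: [0.6048, -0.0339, 0.1537]
ee_rot: [-3.142, 0.0, 1.785]
force: [-1.1, -1.5, -0.4]
gripper_width: 0.0003
grip_force: 0.4
```

```bash
python3 -m jog '[[[0,0.05,0],0,0],[[0,0.1,0],0,0],[[0,0.15,0],0,0],[[0,0.15,0],0,0]]';python3 -m jog '[[[0,0.04,0],0,0],[[0,0.08,0],0,0],[[0,0.12,0],0,0],[[0,0.12,0],0,0]]'
```

```text
t: 4.18
eef_pos: [0.6087, -0.0331, 0.1538]
ee_rot: [3.141, 0.0, 1.785]
force: [-0.3, -1.4, 0.6]
gripper_width: 0.0008
grip_force: 0.5
t: 4.52
eef_pos: [0.6116, -0.0325, 0.1537]
ee_rot: [3.141, 0.0, 1.785]
force: [-2.0, -0.9, -0.5]
gripper_width: 0.0007
grip_force: 0.6
```

```bash
python3 -m jog '[[[0,0.04,0],0,0],[[0,0.08,0],0,0],[[0,0.12,0],0,0],[[0,0.12,0],0,0]]';python3 -m jog '[[[0,0.04,0],0,0],[[0,0.08,0],0,0],[[0,0.12,0],0,0],[[0,0.12,0],0,0]]'
python3 - <<'E'
from h import *
c=read_camera('top');cv2.imwrite('pics/c4.png',cv2.resize(c['pixels'][150:310,130:390],(780,480),interpolation=cv2.INTER_CUBIC))
E
```

```text
t: 4.85
eef_pos: [0.6137, -0.0322, 0.1534]
ee_rot: [-3.139, -0.0, 1.785]
force: [-6.1, -3.8, 1.0]
gripper_width: 0.0006
grip_force: 3.5
t: 5.18
eef_pos: [0.6157, -0.0319, 0.1532]
ee_rot: [-3.136, -0.0, 1.785]
force: [-12.1, -5.7, 1.9]
gripper_width: 0.0005
grip_force: 6.6
```

View pics/c4.png

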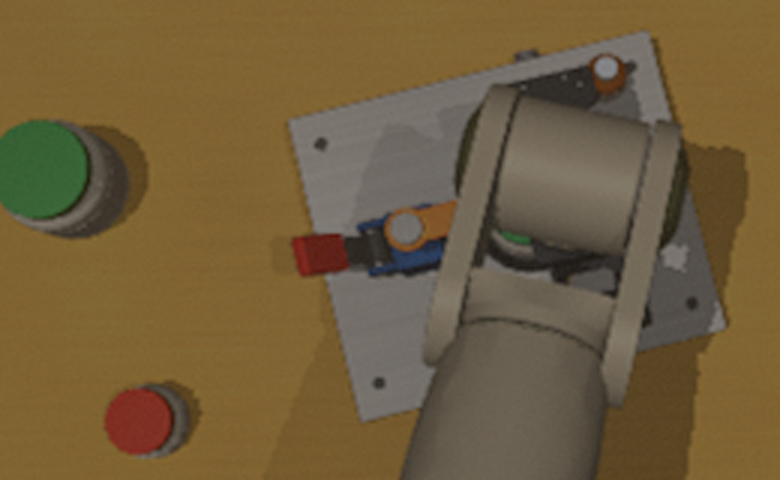

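The strap is firmly at its stop: the force rose to 13 N over the last 4 mm and the picture shows the strap square along -y. Next I'll back off, rise and hover inside the raised lever.

```bash
python3 -m jog '[[[0,-0.5,0],0,0],[[0,-1,0],0,0],[[0,-1,-1],0,0],[[0,-1,-2.5],0,0],[[0,-1,-4],0,0],[[1.5,-0.5,-4],0,0],[[3,0,-4],0,0],[[4.5,0.8,-4],0,0],[[6,0.82,-4],0,0],[[6.65,0.82,-4],0,0],[[6.65,0.82,-4],0,0],[[6.65,0.82,-4],0,0],[[6.65,0.82,-4],0,0]]'
python3 - <<'E'
from h import *
from scipy.spatial.transform import Rotation as Ro
w=read_camera('wrist');cv2.imwrite('pics/w5.png',w['pixels'])
s=state();d=np.array(s['eef_pos'])[:2]-[.625,.0229];cs,sn=np.cos(.213),np.sin(.213);print(d@[cs,sn],d@[-sn,cs],s['eef_pos'][2])
E
```

```text
t: 6.32
eef_pos: [0.6023, 0.1346, 0.2537]
ee_rot: [3.141, 0.0, 1.784]
force: [-0.1, -0.2, -0.9]
gripper_width: -0.0001
grip_force: 0.0
0.0014417692991337272 0.11366164464220144 0.25376172200847436
```

View pics/w5.png

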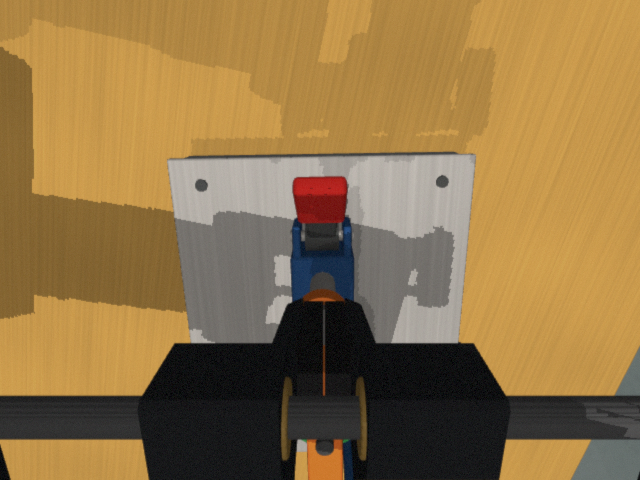

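The wrist view shows the red grip at (320,200), centred on the tool, and the strap straight below. I'll push the lever down along its arc.

```bash
python3 -m jog '[[[0,0,1.3],0,0],[[0,0,2.6],0,0],[[0,0,3.65],0,0],[[0,0,3.68],0,0],[[0.25,0,3.68],0,0],[[0.47,0,3.68],0,0],[[0.65,0,3.81],0,0],[[0.84,0,3.94],0,0],[[1,0,4.1],0,0],[[1.16,0,4.26],0,0],[[1.3,0,4.45],0,0],[[1.43,0,4.63],0,0],[[1.53,0,4.84],0,0],[[1.62,0,5.04],0,0],[[1.68,0,5.26],0,0],[[1.74,0,5.48],0,0],[[1.74,0,5.48],0,0]]'; python3 -m jog '[[[0.02,0,0.08],0,0],[[0.03,0,0.16],0,0],[[0.03,0,0.24],0,0],[[0.03,0,0.24],0,0]]'
```

```text
t: 7.78
eef_pos: [0.5923, 0.1783, 0.1153]
ee_rot: [-3.14, -0.0, 1.785]
force: [-0.1, -0.0, -0.5]
gripper_width: 0.0007
grip_force: 0.0
t: 8.12
eef_pos: [0.5922, 0.1787, 0.1112]
ee_rot: [-3.141, 0.0, 1.785]
force: [-3.6, -0.5, 7.7]
gripper_width: 0.0003
grip_force: 4.4
```

```bash
python3 -m jog '[[[0,0,0.08],0,0],[[0,0,0.16],0,0],[[0,0,0.16],0,0]]'; python3 -m jog '[[[0,0,0.06],0,0],[[0,0,0.12],0,0],[[0,0,0.12],0,0],[[0,0,0.12],0,0]]'
```

```text
t: 8.37
eef_pos: [0.5924, 0.1787, 0.1107]
ee_rot: [3.141, 0.001, 1.785]
force: [-16.6, -2.5, 33.9]
gripper_width: 0.0004
grip_force: 16.6
t: 8.7
eef_pos: [0.5926, 0.1788, 0.1103]
ee_rot: [3.139, 0.001, 1.785]
force: [-23.8, -3.8, 51.6]
gripper_width: 0.0007
grip_force: 25.7
```

The lever is against its stop: 50 N with almost no further motion. I'll move straight up and clear, then check.

```bash
python3 -m jog '[[[0,0,-0.5],0,0],[[0,0,-1.5],0,0],[[0,0,-3],0,0],[[0,0,-4.5],0,0],[[0,0,-6],0,0],[[1.5,-1,-6],0,0],[[3,-2.5,-6],0,0],[[4,-4,-6],0,0],[[4,-5.5,-6],0,0],[[4,-7,-6],0,0],[[4,-7,-6],0,0],[[4,-7,-6],0,0],[[4,-7,-6],0,0],[[4,-7,-6],0,0]]'
python3 - <<'E'
from h import *
c=read_camera('top');a=cv2.resize(c['pixels'][150:310,130:390],(780,480)[:2])[:, :]
b=read_camera('side')['pixels'][160:320,200:430]
cv2.imwrite('pics/f.png',np.hstack([cv2.resize(a,(400,246)),cv2.resize(b,(354,246))]))
E
```

```text
t: 9.87
eef_pos: [0.4017, 0.2392, 0.2536]
ee_rot: [3.141, 0.0, 1.784]
force: [0.2, -0.2, 0.3]
gripper_width: -0.0
grip_force: 0.0
```

View pics/f.png

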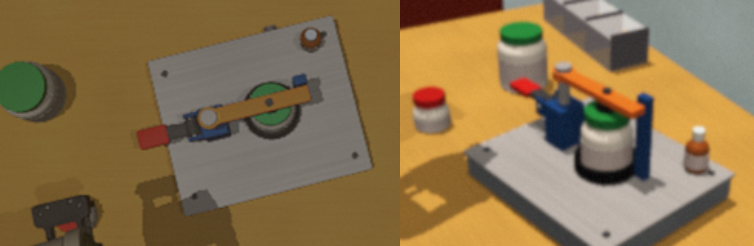

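The strap lies across the lid against the post (left panel, about (255,103)). The lever is level, the jar is upright, the bystanders haven't moved and the arm is clear.

```bash
python3 -c "
from station import *
print(hand_in())"
```

```text
the job is handed in; nothing more can be done
None
```

The strap is against its stop over the jar and the lever is fully down on its stop. The jar and bystanders look unmoved, the arm is clear, and the job is handed in; no verdict came back, and the pad's force on the lid was not measured.

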